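# Restock the gravity-feed rack by cap colour

## Robot

A 7-joint arm with a two-finger parallel gripper is mounted at the origin on the work surface; the furniture and walls round the work are solid. World frame = base frame: x ahead of the robot, y to its left, z up, the work surface at z = 0. Lengths are in m, angles in rad, forces in N, time in s.
With the tool pointing down it reaches from about 0.4 to 0.85 m from the base axis. Payload 10.4 kg.
Tool frame: the origin (TCP) lies at the very end of the fingers, on their centre line; the grasp point (between the pads) lies 19 mm behind it; z points along the fingers, y is the line along which they close (so a half turn about z gives the same grasp; the last joint's range is limited). The gripper opens to 87 mm and grips with 3 to 60 N. Pads are 19 mm wide; open, the fingers measure 117 mm over their backs; the gripper's body (75 mm by 190 mm) begins 51 mm behind the grasp point.
Start: joints at [1.326, 0.332, -0.065, 1.46, 0.022, 1.35, -0.088], TCP at [0.138, -0.61, 0.191] pointing down, gripper open.
Joint ranges: [-2.6, 2.6], [-0.5, 2.12], [-1.47, 1.34], [0.16, 2.42], [-1.27, 4.41], [0.06, 2.06], [-2.6, 2.6]. Speed limits (rad/s): [2.22, 2.22, 2.79, 2.79, 3.14, 3.14, 3.14].

## Interface

Orientations are given as a unit quaternion [x, y, z, w].
In Python, from bench import r gives the robot as it stands.
- The arm moves only by the shell command python3 -m crank 'ROWS' [FORCE]. ROWS is JSON, a list that holds one entry, the list of rows, each a list of 5 numbers: the shift along the tool's x, y, z in mm, then the turn about the tool's z in degrees, then the opening, from -1 (shut) to 1 (fully open). A call has 1 to 20 rows; each row is the pose to reach, as a shift and turn from the pose commanded when the call began, along the tool's axes at that moment; what a row does not reach only later rows make up. A row lasts 1/10 s, in which the tool goes at most 50 mm and 8.59 degrees, less where a joint would pass 70% of its speed; a pose out of reach is approached as far as the arm can. A call with a gripper value outside its range is refused whole. The fingers move at their own pace and stop on an object; FORCE is the grip in N (left out, the last holds). Time passes only in rows, so rows that repeat a pose let the fingers close. It gives the time, the measured TCP pose, the force, the opening and the grip force at its end, in the units of the state.
- r.read_state(): the state, without advancing time (a new reading comes with each control period).
- r.camera(name): name is "scene" or "top" or "wrist"; returns a dict with "image" (400x640x3 uint8, red, green, blue), "vfov" (degrees; the focal length in pixels is half the picture's height over the tangent of half this angle, whatever the lens; pixels are square), "cx", "cy" (the principal point, pixels), "eye" and "attitude" of the camera in the world. Camera axes: x right, y down, z forward; pixel columns grow to the right and rows downward; lengths in m; the calibration is good to about 2 mm. A picture is of the moment at which its call begins. There is no depth.
- r.close_job(): hands the job in; it is judged then, once.
The state is a dict: "time": time; "joint_positions": joint angles; "joint_vel": joint speeds; "joint_torque": joint torques, N m; "ee_pos": TCP position; "eef_rot": TCP orientation; "ft_force": force on the tool from outside, world axes, zero at the start; "torque": the same for the moment, N m; "width": finger opening in m; "grip_force": force on a finger pad.
Only numpy, scipy, OpenCV 4.12 (cv2) and the standard library are available. Lean on these libraries where they do the work, as an engineer would, in place of code of your own. Each camera call takes 0.05 s, during which the arm holds its last target. There are 200 camera calls.

## Task

Restock the gravity-feed rack: stand every pot and tin on the roller lane painted the colour of its lid (the two red-capped pots in the red lane, the white-capped pot in the white lane, the green-lidded tin in the wide green lane) and let it roll down against the stop. The grey pot with the red cap is part-used, so it must stand at the stop of the red lane, with the all-red refill close behind it. Keep everything upright, and leave the oil can and the reel of black tape where they are.

Things in the scene. Friction and masses are not known exactly. Their poses are not given: they have to be found in the camera images.
- red_pot: all-red plastic pot with red screw cap, upright: body diameter 48, total height 88, cap (top 14) diameter 44. Loose, about 0.08 kg. Origin: centre of its underside; z up its axis.
- grey_pot: grey plastic pot with a red screw cap (the part-used one), upright: body diameter 44, total height 90, cap (top 14) diameter 40. Loose, about 0.08 kg. Origin: centre of its underside; z up its axis.
- white_pot: white plastic pot with white screw cap, upright: body diameter 44, total height 86, cap (top 14) diameter 40. Loose, about 0.07 kg. Origin: centre of its underside; z up its axis.
- green_tin: low round white tin with a green lid: height 36, diameter 66, lid (top 14) diameter 68. Loose, about 0.09 kg. Origin: centre of its underside; z up its axis.
- oil_can: small flat-sided oil can with a red spout, upright, 29 (its x) by 54 (its y), 127 tall with the spout. A bystander: it stays where it is. Origin: centre of its underside.
- tape_reel: reel of black insulating tape lying flat on the bench, diameter 62, height 20. A bystander: it stays where it is. Origin: centre of its underside.
- lane_red: roller lane, red rails and stop plate, fixed. Origin mid lane, 12 above the bench; x runs downhill (6.5 deg) to the stop, z is vertical. Wheel tops lie 36 above the origin at mid lane, 43 at the open loading end (x=-61), 29 at the stop face (x=+61). Inner width 64; rails stand 12 above the wheels, stop 40. Things let go near x=-35 roll to the stop within 1 s. Lanes lie 100 apart, order varies.
- lane_white: roller lane, white rails and stop plate, fixed. Origin mid lane, 12 above the bench; x runs downhill (6.5 deg) to the stop, z is vertical. Wheel tops lie 36 above the origin at mid lane, 43 at the open loading end (x=-61), 29 at the stop face (x=+61). Inner width 64; rails stand 12 above the wheels, stop 40. Things let go near x=-35 roll to the stop within 1 s. Lanes lie 100 apart, order varies.
- lane_green: roller lane, green rails and stop plate, fixed. Origin mid lane, 12 above the bench; x runs downhill (6.5 deg) to the stop, z is vertical. Wheel tops lie 36 above the origin at mid lane, 43 at the open loading end (x=-61), 29 at the stop face (x=+61). Inner width 84; rails stand 12 above the wheels, stop 40. Things let go near x=-35 roll to the stop within 1 s. Lanes lie 100 apart, order varies.

How it is judged:
At the end, for the whole second after the job is handed in: Grey pot at the red lane's stop with the all-red pot close behind, white pot at the white lane's stop, green tin at the green lane's stop: upright on the wheels, within 10 mm of touching the stop (or pot ahead), at rest. Oil can and tape reel within 30 mm of their starts, can upright (x of grey_pot in the frame of lane_red between 0.028 and 0.049 m and y of grey_pot in the frame of lane_red between -0.016 and 0.016 m and z of grey_pot in the frame of lane_red between 0.022 and 0.048 m and angle between each of grey_pot, red_pot, white_pot, green_tin, oil_can's own z axis and vertical below 0.2 rad and linear speed of each of grey_pot, red_pot, white_pot, green_tin below 0.02 m/s and x of red_pot in the frame of lane_red between -0.018 and 0.007 m and y of red_pot in the frame of lane_red between -0.016 and 0.016 m and z of red_pot in the frame of lane_red between 0.022 and 0.048 m and x of white_pot in the frame of lane_white between 0.028 and 0.049 m and y of white_pot in the frame of lane_white between -0.016 and 0.016 m and z of white_pot in the frame of lane_white between 0.022 and 0.048 m and x of green_tin in the frame of lane_green between 0.016 and 0.037 m and y of green_tin in the frame of lane_green between -0.016 and 0.016 m and z of green_tin in the frame of lane_green between 0.022 and 0.048 m and distance of each of oil_can, tape_reel from where it was at the start of the episode below 0.03 m).
It fails at once if the oil can or the tape reel is shifted more than 30 mm, or the can knocked over (distance of any of oil_can, tape_reel from where it was at the start of the episode above 0.03 m or angle between oil_can's own z axis and vertical above 0.6 rad).
It fails at once if a pot or the tin is tipped over (more than 50 degrees) (angle between any of red_pot, grey_pot, white_pot, green_tin's own z axis and vertical above 0.87 rad).
It also fails if it takes over 102 s, if anything falls off the work surface, if the arm or the gripper's body presses on something with over 40 N, if the wrist force passes 120 N, or if a joint passes its speed limit or range.

## Working session

There is one attempt and no reset: what is moved stays moved. The work goes in short steps, Python scripts to look and compute and a shell command to move; the robot and the scene stay as the last step left them, time stands still between calls to the robot, and variables do not carry over. Pictures are saved under pics/ and viewed, at most 14 in all, crops included, and the job is handed in when it is done.

```bash
mkdir -p pics; ls
python3 - <<'E'
from bench import r
import cv2
s=r.read_state(); print(s)
for n in("scene","top"):
    c=r.camera(n); cv2.imwrite(f"pics/{n}0.png",c["image"][:,:,::-1]); print({k:v for k,v in c.items() if k!="image"})
E
```

```text
pics
{'time': 0.0, 'joint_positions': array([ 1.3263824 ,  0.33285725, -0.06468005,  1.46096383,  0.021613  ,
        1.34990602, -0.08851332]), 'joint_vel': array([ 3.23085593e-05,  2.10810788e-04, -3.19215468e-04,  1.08788206e-03,
        1.07885028e-03,  6.55892636e-04, -7.31048586e-04]), 'joint_torque': array([-2.70734981e-04, -6.23250747e+01,  2.40020163e-02, -3.89900100e+01,
       -6.15422730e-02,  3.98465584e-02,  1.30287258e-04]), 'ee_pos': array([ 0.13737632, -0.6092592 ,  0.19015232]), 'eef_rot': array([ 9.93856302e-01,  1.10675806e-01, -1.22964455e-04, -7.08757523e-04]), 'ft_force': array([-0.37888912,  0.22756196,  0.44079929]), 'torque': array([-0.02805716, -0.0283597 , -0.01983376]), 'grip_force': 0.0, 'width': 0.0871421749388702}
{'vfov': 46.251675540619594, 'cx': 325.65104092152546, 'cy': 203.87143932306682, 'eye': array([ 0.39638394, -0.57643621,  1.04247013]), 'attitude': array([ 0.97033208, -0.04690935,  0.01418602, -0.2367571 ])}
{'vfov': 48.630758245824524, 'cx': 324.45000461643224, 'cy': 205.00802945859076, 'eye': array([ 0.34709743, -0.05490371,  1.06235142]), 'attitude': array([-0.70226785,  0.7095611 , -0.03458872,  0.04633068])}
```

View pics/top0.png

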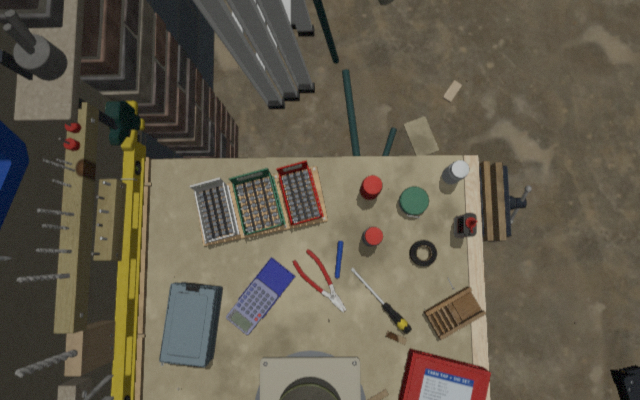

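View pics/scene0.png

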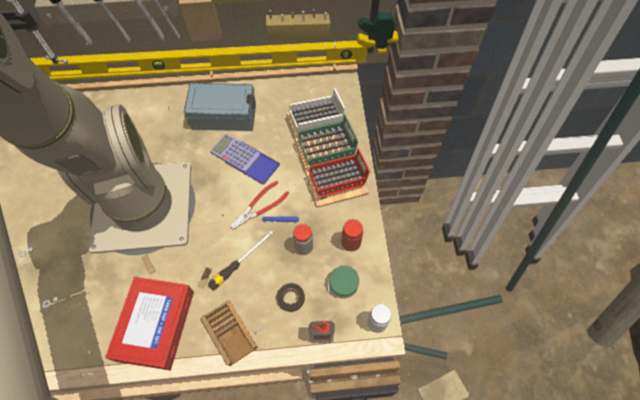

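The top view shows the white, green and red lanes at about (215,212), (258,203), (302,195). The grey and red pots are at about (373,236) and (372,187), the tin at (414,201), the white pot at (457,171), the can at (467,225) and the reel at (423,253). I don't see the gripper in either view, so I'll check the camera convention by projecting known points.

```bash
cat > h.py <<'E'
import numpy as np, cv2
from scipy.spatial.transform import Rotation as R
def K(c): return (c["image"].shape[0]/2)/np.tan(np.radians(c["vfov"]/2))
def proj(c,p):
    v=(np.atleast_2d(p)-c["eye"])@R.from_quat(c["attitude"]).as_matrix(); return v[:,:2]/v[:,2:]*K(c)+[c["cx"],c["cy"]]
def ray(c,uv):
    uv=np.atleast_2d(uv); d=np.c_[(uv-[c["cx"],c["cy"]])/K(c),np.ones(len(uv))]; return d@R.from_quat(c["attitude"]).as_matrix().T
def onz(c,uv,z):
    d=ray(c,uv); return c["eye"]+d*((z-c["eye"][2])/d[:,2:])
def cross(c1,u1,c2,u2):
    d1,d2=ray(c1,u1)[0],ray(c2,u2)[0]; t=np.linalg.lstsq(np.c_[d1,-d2],c2["eye"]-c1["eye"],rcond=None)[0]
    a,b=c1["eye"]+t[0]*d1,c2["eye"]+t[1]*d2; return (a+b)/2,np.linalg.norm(a-b)
E
python3 - <<'E'
from bench import r
from h import *
np.set_printoptions(precision=4,suppress=True)
s=r.read_state(); print(R.from_quat(s["eef_rot"]).as_matrix())
P=[[0,0,0],[.1,0,0],[0,.1,0],s["ee_pos"]]
cs={n:r.camera(n) for n in("scene","top")}
for n,c in cs.items(): print(n,R.from_quat(c["attitude"]).as_matrix().tolist(),proj(c,P).tolist())
a,b=cs["top"],cs["scene"]
for nm,u,v in[("grey",(373,236),(303,232)),("red",(372,187),(352,228)),("white",(458,169),(380,311)),("tin",(414,200),(344,278)),("reel",(423,253),(291,296))]: print(nm,cross(a,u,b,v))
c=r.camera("wrist"); cv2.imwrite("pics/w0.png",c["image"][:,:,::-1]); print({k:v for k,v in c.items() if k!="image"})
E
```

```text
[[ 0.9755  0.22   -0.0004]
 [ 0.22   -0.9755  0.0012]
 [-0.0001 -0.0013 -1.    ]]
scene [[0.9951965390984067, -0.08431801900622714, 0.04974253951517968], [-0.09775258004130792, -0.8834911777786595, 0.4581351022160877], [0.005318050565891703, -0.46079692974036074, -0.8874896663511277]] [[142.91177975888027, 205.67853681819585], [183.36633405176698, 202.30894237488462], [146.03355710366196, 171.56742533388967], [159.07461725096053, 489.0712161171283]]
top [[-0.009346680463282075, -0.9933988598542821, 0.11432998208925871], [-0.9998089347420306, 0.01124698521043338, 0.015987474274659394], [-0.017167806334063306, -0.11415870778827698, -0.9933141778217943]] [[309.9004961507541, 408.2437401426737], [309.65983340286135, 363.20443652220814], [266.4526745818131, 408.41358322769645], [627.8281724241197, 365.222783059308]]
grey (array([ 0.3913, -0.1457,  0.08  ]), np.float64(0.00282260409483967))
red (array([ 0.5017, -0.146 ,  0.0787]), np.float64(0.0038647236714719007))
white (array([ 0.5379, -0.3393,  0.0808]), np.float64(0.00010004138394820351))
tin (array([ 0.475 , -0.247 ,  0.0364]), np.float64(0.0008100271088980143))
reel (array([ 0.3528, -0.2689,  0.0101]), np.float64(0.0018511331989678832))
{'vfov': 60.224618121550584, 'cx': 312.6041727264097, 'cy': 192.5632110775104, 'eye': array([ 0.214 , -0.5917,  0.3854]), 'attitude': array([ 0.7729, -0.6177, -0.0914,  0.1128])}
```

View pics/w0.png

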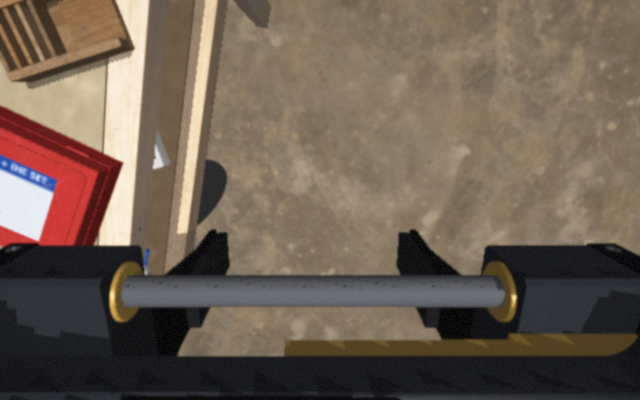

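The convention holds, because the two-view heights match the pots, tin and reel. The wrist view shows only the fingers and the bench edge. Next I'll get the cap centres by colour and look closely at the lanes.

Run:
```python
from bench import r
from h import *
np.set_printoptions(precision=4,suppress=True)
c=r.camera("top"); im=c["image"]; hsv=cv2.cvtColor(im,cv2.COLOR_RGB2HSV)
red=((hsv[...,0]<8)|(hsv[...,0]>172))&(hsv[...,1]>150)&(hsv[...,2]>90)
grn=(hsv[...,0]>60)&(hsv[...,0]<95)&(hsv[...,1]>80)
wht=(hsv[...,1]<40)&(hsv[...,2]>150)
def blob(m,box,name,z):
    x0,y0,x1,y1=box; q=np.zeros_like(m); q[y0:y1,x0:x1]=m[y0:y1,x0:x1]
    k=max(cv2.findContours(q.astype(np.uint8),0,2)[0],key=cv2.contourArea)
    (u,v),rad=cv2.minEnclosingCircle(k); print(name,(u,v),rad,"diam",2*rad/K(c)*(c["eye"][2]-z),onz(c,(u,v),z)[0])
    return cv2.minAreaRect(k)
blob(red,(355,222,392,255),"grey",.085); blob(red,(355,170,392,205),"red",.083); blob(wht,(440,155,475,188),"white",.081); blob(grn,(395,180,435,220),"tin",.032)
blob(red,(455,205,480,245),"canspout",.12)
for nm,m,b in(("lr",red,(270,155,335,235)),("lg",grn,(225,155,290,245)),("lw",wht,(185,170,245,250))):
    k=blob(m,b,nm,.06); p=cv2.boxPoints(k); print(k); print(onz(c,p,.06))
cv2.imwrite("pics/lanes.png",cv2.resize(im[155:250,190:335,::-1],None,fx=5.5,fy=5.5,interpolation=cv2.INTER_CUBIC))
```

```text
grey (373.3961181640625, 235.44155883789062) 8.743985176086426 diam 0.03861404575505042 [ 0.3909 -0.1463  0.085 ]
red (371.9186096191406, 184.7093048095703) 9.659309387207031 diam 0.042743470376892426 [ 0.5043 -0.1457  0.083 ]
white (462.4047546386719, 168.5) 10.700998306274414 diam 0.04744975741356765 [ 0.5389 -0.3491  0.081 ]
tin (413.7210388183594, 200.35263061523438) 13.974225997924805 diam 0.06505763662848633 [ 0.4743 -0.2472  0.032 ]
canspout (471.0, 224.5) 7.566473007202148 diam 0.032217476641016464 [ 0.4104 -0.3501  0.12  ]
lr (314.5, 190.5) 26.580167770385742 diam 0.12038236571546618 [ 0.4962 -0.0163  0.06  ]
((314.6244812011719, 190.46681213378906), (53.14291763305664, 3.1563668251037598), 75.0685806274414)
[[ 0.5553  0.0023  0.06  ]
 [ 0.5571 -0.0047  0.06  ]
 [ 0.438  -0.0352  0.06  ]
 [ 0.4362 -0.0283  0.06  ]]
lg (272.5, 196.5) 28.887813568115234 diam 0.13083376176246708 [0.4834 0.08   0.06  ]
((273.94879150390625, 195.43063354492188), (56.301025390625, 19.022430419921875), 53.56914138793945)
[[0.526  0.133  0.06  ]
 [0.552  0.0979 0.06  ]
 [0.4461 0.0209 0.06  ]
 [0.4207 0.0558 0.06  ]]
lw (232.5, 209.0) 24.622243881225586 diam 0.11151487053243989 [0.4557 0.1715 0.06  ]
((232.7161102294922, 208.95086669921875), (49.244205474853516, 1.5956716537475586), 77.19573211669922)
[[0.5111 0.1862 0.06  ]
 [0.5119 0.1826 0.06  ]
 [0.4012 0.156  0.06  ]
 [0.4004 0.1595 0.06  ]]
```

View pics/lanes.png

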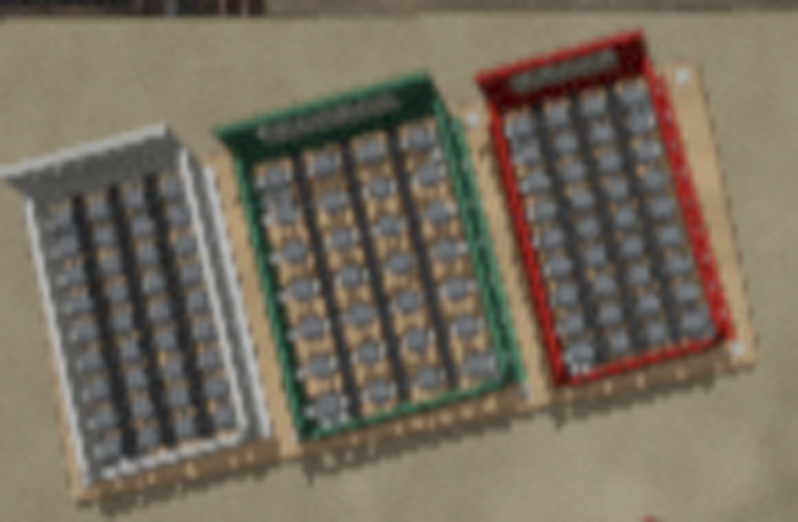

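The crop shows stop plates at the far (+x) end of all three lanes, with lane centres from the wheel grids at about (300.3,195.5) red, (258.2,204.3) green and (215.3,212.3) white. I'll turn those into poses and work out the first move, to the grey pot.

```bash
cat >> h.py <<'E'
np.set_printoptions(precision=4,suppress=True)
def go(p,heading=None):
    from bench import r
    s=r.read_state(); M=R.from_quat(s["eef_rot"]).as_matrix(); h=np.degrees(np.arctan2(M[1,0],M[0,0]))
    d=M.T@(np.array(p)-s["ee_pos"])*1000
    print("t",s["time"],"tcp",s["ee_pos"],"head",h,"shift",d.round(1),"turn",None if heading is None else round(h-heading,1))
E
python3 - <<'E'
from bench import r
from h import *
c=r.camera("top")
W={"red":[(521,122),(632,93),(693,322),(580,355)],"green":[(274,177),(418,137),(480,362),(329,408)],"white":[(62,215),(171,185),(217,412),(106,447)]}
for n,p in W.items():
    q=onz(c,np.array(p)/5.5+[190,155],.048); d=(q[0]+q[1]-q[2]-q[3])/2; print(n,q.mean(0),"head",np.degrees(np.arctan2(d[1],d[0])),"len",np.hypot(*d[:2]),"wid",np.linalg.norm(q[0]-q[1]))
go([.391,-.146,.19],12.7)
E
```

```text
red [0.4868 0.0173 0.048 ] head 14.241937941779742 len 0.10152914048323866 wid 0.04853874482899826
green [0.4676 0.1147 0.048 ] head 14.711474369945648 len 0.10013248827355668 wid 0.06309679557463355
white [0.4502 0.2141 0.048 ] head 12.10408019556199 len 0.09939842257683523 wid 0.04764812242624355
t 0.35 tcp [ 0.1375 -0.6096  0.1908] head 12.705700066440675 shift [ 349.3 -396.5    0.9] turn 0.0
```

```bash
python3 -m crank '[[[349,-396,0,0,1],[349,-396,0,0,1],[349,-396,0,0,1],[349,-396,0,0,1],[349,-396,0,0,1],[349,-396,0,0,1],[349,-396,0,0,1],[349,-396,0,0,1],[349,-396,0,0,1],[349,-396,0,0,1],[349,-396,0,0,1],[349,-396,0,0,1],[349,-396,0,0,1],[349,-396,0,0,1]]]' 15
python3 - <<'E'
from bench import r
from h import *
go([.391,-.146,.04])
c=r.camera("wrist"); cv2.imwrite("pics/w1.png",c["image"][:,:,::-1]); print(proj(c,[[.391,-.146,.09],[.504,-.146,.088]]),c["eye"])
E
```

```text
time: 1.75
ee_pos: [0.3903, -0.1478, 0.1909]
eef_rot: [0.994, 0.11, -0.0, 0.0]
ft_force: [0.1, 0.1, -0.8]
width: 0.087
grip_force: 0.0
t 1.75 tcp [ 0.3903 -0.1478  0.1909] head 12.602734386743133 shift [  1.1  -1.6 150.9] turn None
[[311.8967 180.4832]
 [342.7059  46.3934]] [ 0.4669 -0.1299  0.3857]
```

View pics/w1.png

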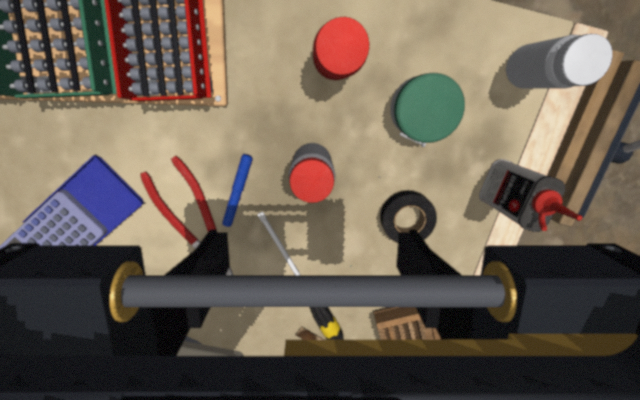

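The wrist view confirms the grey cap at (312,180) and the red cap at (342,47), both within a pixel of prediction. I'll descend and grip, and measure the white pot and tin from this view too.

```bash
python3 - <<'E'
from bench import r
from h import *
c=r.camera("wrist"); print("white",onz(c,(581,61),.086),"tin",onz(c,(430,105),.036),"can top",onz(c,(548,210),.12),"can foot",onz(c,(495,185),.0),"reel",onz(c,(408,217),.02))
E
python3 -m crank '[[[1,-1.5,50,0,1],[1,-1.5,100,0,1],[1,-1.5,151,0,1],[1,-1.5,151,0,1],[1,-1.5,151,0,-1],[1,-1.5,151,0,-1],[1,-1.5,151,0,-1],[1,-1.5,151,0,-1],[1,-1.5,151,0,-1],[1,-1.5,151,0,-1]]]' 15; python3 -c "
from h import *
go([.453,.009,.115])"
```

```text
white [[ 0.5358 -0.3381  0.086 ]] tin [[ 0.4774 -0.2456  0.036 ]] can top [[ 0.4165 -0.3379  0.12  ]] can foot [[ 0.409  -0.3593  0.    ]] reel [[ 0.3551 -0.2652  0.02  ]]
time: 2.85
ee_pos: [0.3917, -0.1451, 0.0404]
eef_rot: [0.994, 0.111, 0.0, 0.0]
ft_force: [0.8, 0.4, 0.9]
width: 0.0471
grip_force: 0.0
t 2.85 tcp [ 0.3917 -0.1451  0.0404] head 12.703630702654623 shift [  93.7 -136.8  -74.7] turn None
```

```bash
python3 -m crank '[[[0,0,0,0,-1],[0,0,0,0,-1],[0,0,0,0,-1],[0,0,-40,0,-1],[0,0,-80,0,-1],[0,0,-110,0,-1],[25,-36,-110,0,-1],[45,-68,-110,0,-1],[68,-100,-110,0,-1],[90,-133,-110,0,-1],[94,-137,-110,0,-1],[94,-137,-110,0,-1],[94,-137,-110,0,-1]]]' 15
python3 - <<'E'
from bench import r
from h import *
go([.453,.009,.098])
c=r.camera("wrist"); cv2.imwrite("pics/w2.png",c["image"][:,:,::-1])
u=np.array([np.cos(np.radians(12.7)),np.sin(np.radians(12.7))]); n=np.array([-u[1],u[0]])
P=[[*(np.array([.487,.017])+a*u+b*n),.048-a*np.tan(np.radians(6.5))+h] for a,b,h in[(.061,.032,0),(.061,-.032,0),(.061,.032,.04),(.061,-.032,.04),(0,.032,.012),(0,-.032,.012)]]
print(proj(c,P))
E
```

```text
time: 4.15
ee_pos: [0.4525, 0.0084, 0.1495]
eef_rot: [0.994, 0.11, -0.001, 0.0]
ft_force: [0.1, 0.5, -0.7]
width: 0.0428
grip_force: 15.0
t 4.15 tcp [0.4525 0.0084 0.1495] head 12.661895958857968 shift [ 0.7 -0.5 51.5] turn None
[[274.0258  66.4314]
 [351.3817  66.3902]
 [267.9834  62.9698]
 [357.3347  62.9212]
 [273.9567 143.5272]
 [351.4656 143.5063]]
```

View pics/w2.png

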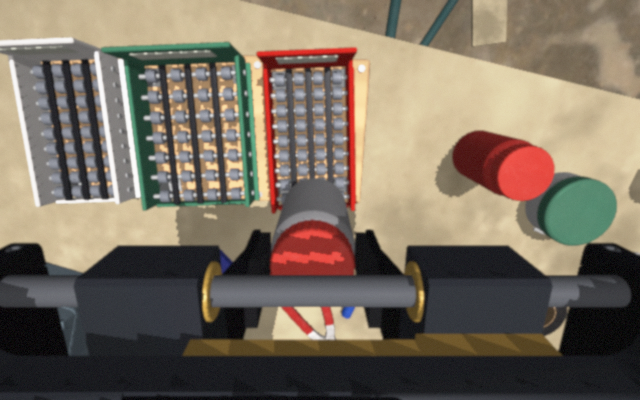

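The red lane's inner rails are at columns 270 to 351 and heading is aligned, so it sits about 2 mm to the left of my estimate. I'll shift slightly, lower and release.

```bash
python3 -m crank '[[[1,-2.5,25,0,-1],[1,-2.5,45,0,-1],[1,-2.5,53,0,-1],[1,-2.5,53,0,-1],[1,-2.5,53,0,1],[1,-2.5,53,0,1],[1,-2.5,53,0,1],[1,-2.5,53,0,1],[1,-2.5,53,0,1],[1,-2.5,53,0,1],[1,-2.5,53,0,1],[1,-2.5,53,0,1],[1,-2.5,13,0,1],[1,-2.5,-30,0,1],[1,-2.5,-40,0,1],[1,-2.5,-40,0,1]]]' 15
python3 - <<'E'
from bench import r
from h import *
go([.504,-.146,.19])
c=r.camera("wrist"); cv2.imwrite("pics/w3.png",c["image"][:,:,::-1]); print(proj(c,[.487+.039*.9755,.017+.039*.22,.131]))
E
```

```text
time: 5.8
ee_pos: [0.4545, 0.0119, 0.1913]
eef_rot: [0.994, 0.111, 0.001, 0.001]
ft_force: [-1.1, -0.2, -0.8]
width: 0.087
grip_force: 0.0
t 5.8 tcp [0.4545 0.0119 0.1913] head 12.689352569717451 shift [ 13.6 165.    1.6] turn None
[[316.8607  99.3992]]
```

View pics/w3.png

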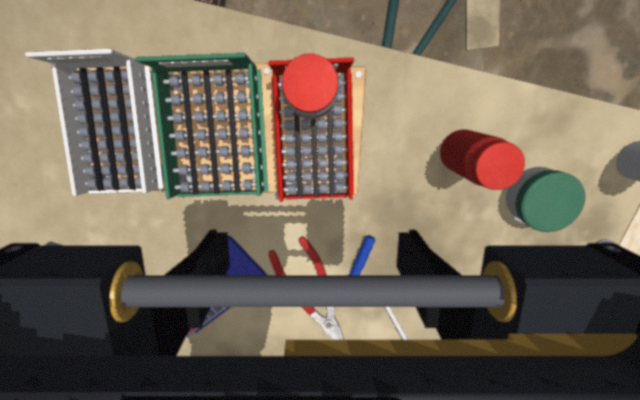

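Grey stands at the red stop, cap at (310,85). I'll go to the red pot and grip it.

```bash
python3 -m crank '[[[4,50,0,0,1],[8,100,0,0,1],[12,150,0,0,1],[13.5,165,0,0,1],[13.5,165,50,0,1],[13.5,165,100,0,1],[13.5,165,151,0,1],[13.5,165,151,0,1],[13.5,165,151,0,1],[13.5,165,151,0,-1],[13.5,165,151,0,-1],[13.5,165,151,0,-1],[13.5,165,151,0,-1],[13.5,165,151,0,-1],[13.5,165,151,0,-1],[13.5,165,151,0,-1],[13.5,165,151,0,-1],[13.5,165,120,0,-1],[13.5,165,80,0,-1],[13.5,165,40,0,-1]]]' 15;  python3 - <<'E'
from bench import r
from h import *
go([.4545,.0125,.15])
E
```

```text
time: 7.85
ee_pos: [0.5023, -0.1456, 0.1508]
eef_rot: [0.994, 0.111, -0.001, -0.0]
ft_force: [0.4, -0.3, -0.9]
width: 0.0469
grip_force: 15.0
t 7.85 tcp [ 0.5023 -0.1456  0.1508] head 12.727121774973003 shift [ -11.8 -164.7    1. ] turn None
```

```bash
python3 -m crank '[[[-12,-45,0,0,-1],[-12,-90,0,0,-1],[-12,-135,0,0,-1],[-12,-165,0,0,-1],[-12,-165,0,0,-1],[-12,-165,30,0,-1],[-12,-165,50,0,-1],[-12,-165,54,0,-1],[-12,-165,54,0,-1],[-12,-165,54,0,1],[-12,-165,54,0,1],[-12,-165,54,0,1],[-12,-165,54,0,1],[-12,-165,54,0,1],[-12,-165,54,0,1],[-12,-165,54,0,1],[-12,-165,14,0,1],[-12,-165,-26,0,1],[-12,-165,-50,0,1],[-12,-165,-50,0,1]]]' 15;  python3 - <<'E'
from bench import r
from h import *
go([.536,-.339,.19])
c=r.camera("wrist"); cv2.imwrite("pics/w4.png",c["image"][:,:,::-1])
E
```

```text
time: 9.85
ee_pos: [0.4568, 0.0125, 0.2032]
eef_rot: [0.994, 0.111, 0.003, 0.001]
ft_force: [0.1, 0.3, 0.1]
width: 0.0871
grip_force: 0.0
t 9.85 tcp [0.4568 0.0125 0.2032] head 12.710274003386164 shift [ -0.2 360.3  14. ] turn None
```

View pics/w4.png

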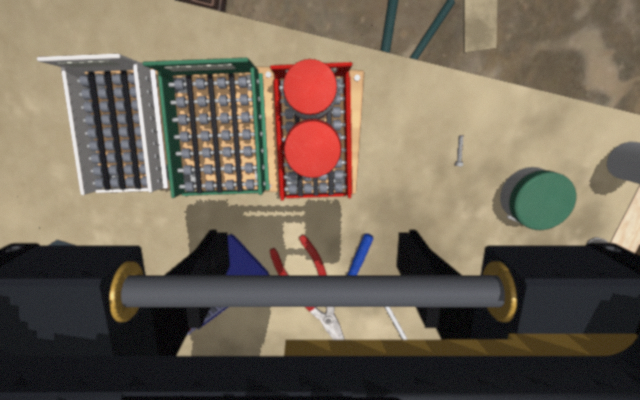

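Red stands close behind grey in the red lane, caps at (312,148) and (310,87). Next is the white pot: approach it and check from above.

```bash
python3 -m crank '[[[0,50,0,0,1],[0,100,0,0,1],[0,150,0,0,1],[0,200,0,0,1],[0,250,0,0,1],[0,300,0,0,1],[0,350,10,0,1],[0,360,14,0,1],[0,360,14,0,1],[0,360,14,0,1]]]' 15;  python3 - <<'E'
from bench import r
from h import *
go([.537,-.339,.046])
c=r.camera("wrist"); cv2.imwrite("pics/w5.png",c["image"][:,:,::-1]); print(proj(c,[.537,-.339,.086]))
E
```

```text
time: 10.9
ee_pos: [0.5343, -0.3368, 0.1852]
eef_rot: [0.994, 0.112, -0.0, -0.001]
ft_force: [0.2, 0.5, -0.1]
width: 0.087
grip_force: 0.0
t 10.9 tcp [ 0.5343 -0.3368  0.1852] head 12.807977177469192 shift [  2.2   3.  139.2] turn None
[[316.9861 179.7493]]
```

View pics/w5.png

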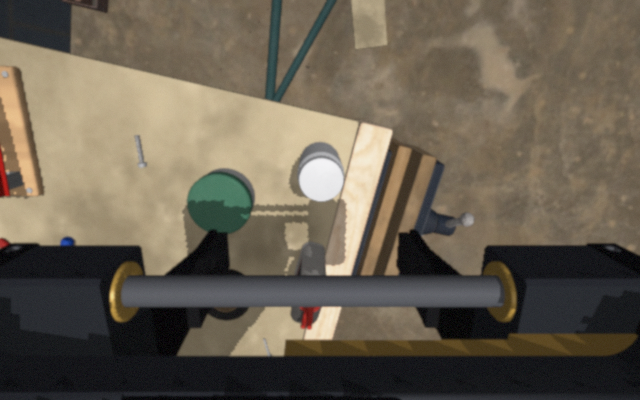

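The cap is at (321,180), 4 px right of prediction, so I'll add 3 mm along tool y. Then descend in two stages with a force check.

```bash
python3 - <<'E'
from bench import r
from h import *
c=r.camera("wrist"); print("tin",onz(c,(220,201),.036))
E
python3 -m crank '[[[2,6,40,0,1],[2,6,80,0,1],[2,6,120,0,1],[2,6,137,0,1],[2,6,139,0,1],[2,6,139,0,1]]]' 15 && python3 -m crank '[[[0,0,0,0,-1],[0,0,0,0,-1],[0,0,0,0,-1],[0,0,0,0,-1],[0,0,0,0,-1],[0,0,0,0,-1],[0,0,0,0,-1],[0,0,-40,0,-1],[0,0,-80,0,-1],[0,0,-110,0,-1],[0,0,-110,0,-1]]]' 15;  python3 - <<'E'
from bench import r
from h import *
n=np.array([-.22,.9755]); p=np.array([.4545,.0125])+.2*n; print(p)
go([*p,.16])
E
```

```text
tin [[ 0.4794 -0.248   0.036 ]]
time: 11.6
ee_pos: [0.5384, -0.3441, 0.0487]
eef_rot: [0.994, 0.111, 0.001, 0.001]
ft_force: [-0.1, 0.4, 1.0]
width: 0.0868
grip_force: 0.0
time: 12.7
ee_pos: [0.5397, -0.3451, 0.162]
eef_rot: [0.994, 0.111, 0.003, 0.002]
ft_force: [1.5, -0.5, -0.2]
width: 0.0398
grip_force: 15.0
[0.4105 0.2076]
t 12.7 tcp [ 0.5397 -0.3451  0.162 ] head 12.708600933660112 shift [  -4.4 -567.6   -1. ] turn None
```

White is held (pad width 40 mm, so probably on the cap). I'll lift it over the red pots, carry it to the white lane and look.

```bash
python3 -m crank '[[[0,0,-45,0,-1],[-4,-45,-50,0,-1],[-4,-90,-50,0,-1],[-4,-140,-50,0,-1],[-4,-190,-50,0,-1],[-4,-240,-50,0,-1],[-4,-290,-50,0,-1],[-4,-340,-50,0,-1],[-4,-390,-50,0,-1],[-4,-440,-50,0,-1],[-4,-490,-50,0,-1],[-4,-540,-50,0,-1],[-4,-567,-50,0,-1],[-4,-567,-20,0,-1],[-4,-567,-5,0,-1],[-4,-567,-5,0,-1]]]' 15;  python3 - <<'E'
from bench import r
from h import *
c=r.camera("wrist"); cv2.imwrite("pics/w6.png",c["image"][:,:,::-1]); go([.4105,.2076,.103])
u=np.array([.9755,.22]); n=np.array([-u[1],u[0]])
o=np.array([.4105,.2076])+.035*u; P=[[*(o+a*u+b*n),.048-a*np.tan(np.radians(6.5))+h] for a,b,h in[(.061,.032,0),(.061,-.032,0),(0,.032,.012),(0,-.032,.012),(-.061,0.032,.012)]]
print(proj(c,P))
E
```

```text
time: 14.3
ee_pos: [0.4072, 0.2074, 0.1597]
eef_rot: [0.994, 0.111, -0.002, 0.0]
ft_force: [-0.7, -0.6, -0.1]
width: 0.0397
grip_force: 15.0
t 14.35 tcp [0.408  0.2077 0.1611] head 12.725391992003727 shift [ 2.6  0.6 58.1] turn None
[[276.905   63.2051]
 [352.0067  63.2741]
 [276.7715 138.0841]
 [351.9698 138.1638]
 [278.0062 208.4264]]
```

View pics/w6.png

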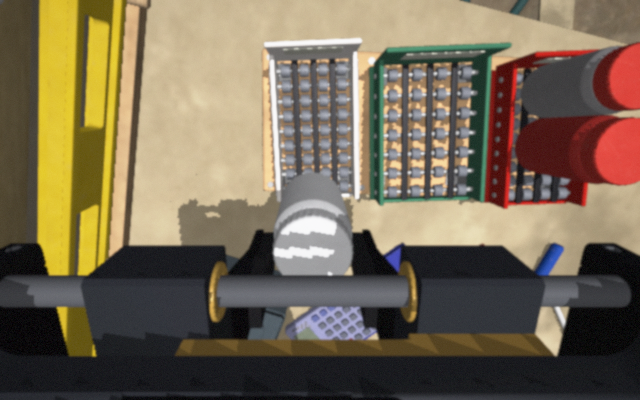

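The white lane's inner rails are at columns 277 to 353 and the stop foot is at row 58, so I need about 4 mm more in x. Lower and release.

```bash
python3 -m crank '[[[6,1,25,0,-1],[6,1,45,0,-1],[6,1,57,0,-1],[6,1,57,0,-1],[6,1,57,0,-1],[6,1,57,0,1],[6,1,57,0,1],[6,1,57,0,1],[6,1,57,0,1],[6,1,57,0,1],[6,1,57,0,1],[6,1,57,0,1],[6,1,57,0,1],[6,1,17,0,1],[6,1,-25,0,1],[6,1,-50,0,1],[6,1,-50,0,1]]]' 15;  python3 - <<'E'
from bench import r
from h import *
c=r.camera("wrist"); cv2.imwrite("pics/w7.png",c["image"][:,:,::-1]); go([.4785,-.247,.2])
E
```

```text
time: 16.05
ee_pos: [0.4165, 0.2093, 0.2151]
eef_rot: [0.994, 0.111, 0.003, -0.0]
ft_force: [0.4, 0.1, -0.4]
width: 0.0871
grip_force: 0.0
t 16.1 tcp [0.4157 0.2086 0.2131] head 12.690060783585235 shift [-38.9 458.3  13.3] turn None
```

View pics/w7.png

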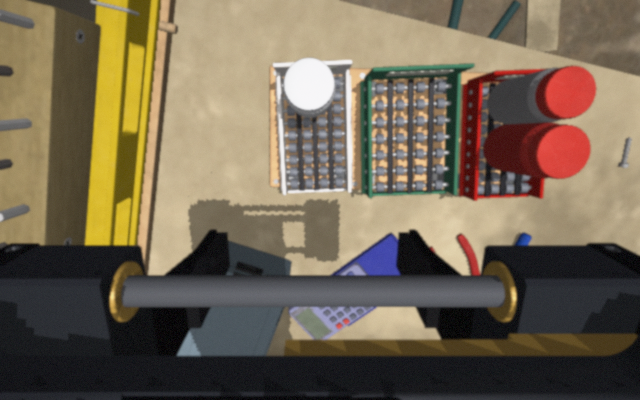

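White stands at its stop, cap at (309,85). The gripper body would pass very close above the red pot with a cross-lane grip on the tin. I'll grip the tin along the lane instead, which needs a quarter turn, so I'll check joint room first.

```bash
python3 - <<'E'
from bench import r
print(r.read_state()["joint_positions"].round(2))
E
python3 -m crank '[[[-4,50,-5,8,1],[-8,100,-5,16,1],[-12,150,0,24,1],[-16,200,0,32,1],[-20,250,0,40,1],[-24,300,0,48,1],[-28,350,5,48,1],[-32,400,5,48,1],[-39,450,10,48,1],[-39,458,13,48,1],[-39,458,13,48,1]]]' 15
python3 - <<'E'
from bench import r
from h import *
print(r.read_state()["joint_positions"].round(2)); go([.4785,-.247,.2],-77.3)
E
```

```text
[ 0.52  0.02 -1.07  1.79  0.02  1.34 -1.91]
time: 17.2
ee_pos: [0.4764, -0.2484, 0.1965]
eef_rot: [0.952, -0.305, -0.002, -0.001]
ft_force: [0.5, 0.6, 0.3]
width: 0.087
grip_force: 0.0
[ 0.95  0.19 -0.63  1.66  0.11  1.34 -1.88]
t 17.2 tcp [ 0.4764 -0.2484  0.1965] head -35.47834297243619 shift [ 0.9 -2.4 -3.5] turn 41.8
```

A positive turn drives joint 7 towards its limit, so I'll turn the other way to heading 102.7.

```bash
python3 -m crank '[[[0,0,0,-8,1],[0,0,0,-16,1],[0,0,0,-24,1],[0,0,0,-32,1],[0,0,0,-40,1],[0,0,0,-48,1],[0,0,0,-56,1],[0,0,0,-64,1],[0,0,0,-72,1],[0,0,0,-80,1],[0,0,0,-88,1],[0,0,0,-96,1],[0,0,0,-104,1],[0,0,0,-112,1],[0,0,0,-120,1],[0,0,0,-128,1],[0,0,0,-136,1],[0,0,0,-138,1],[0,0,0,-138,1],[0,0,0,-138,1]]]' 15
python3 - <<'E'
from bench import r
from h import *
print(r.read_state()["joint_positions"].round(2)); go([.4785,-.247,.016],102.7)
c=r.camera("wrist"); cv2.imwrite("pics/w8.png",c["image"][:,:,::-1]); print(proj(c,[.4785,-.247,.036]))
E
```

```text
time: 19.2
ee_pos: [0.4776, -0.2456, 0.1988]
eef_rot: [0.624, 0.781, -0.0, -0.0]
ft_force: [0.4, 0.4, -0.3]
width: 0.0869
grip_force: 0.0
[ 1.17  0.24 -0.9   1.65  0.19  1.35  0.47]
t 19.2 tcp [ 0.4776 -0.2456  0.1988] head 102.72838412720797 shift [ -1.6   0.6 182.8] turn 0.0
[[313.4589 169.4412]]
```

View pics/w8.png

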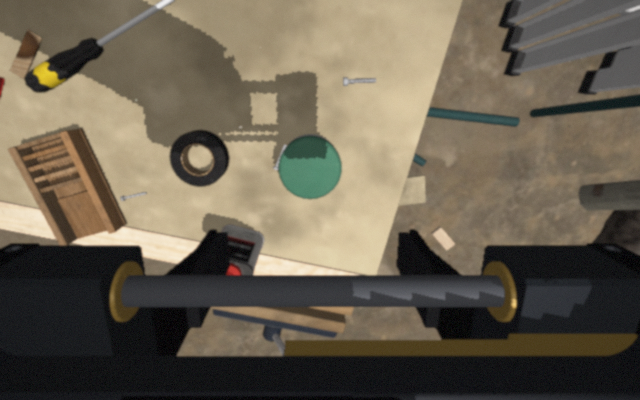

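The tin's lid centre is at (310,167), about 3 mm off my estimate. The can is near at lower left, around (240,240). I'll turn 22° to keep the body clear of it, then descend and grip.

```bash
python3 -m crank '[[[1,-3,0,8,1],[1,-3,0,16,1],[1,-3,0,22,1],[1,-3,50,22,1],[1,-3,100,22,1],[1,-3,140,22,1],[1,-3,170,22,1],[1,-3,183,22,1],[1,-3,183,22,1],[1,-3,183,22,1]]]' 15 && python3 -m crank '[[[0,0,0,0,-1],[0,0,0,0,-1],[0,0,0,0,-1],[0,0,0,0,-1],[0,0,0,0,-1],[0,0,0,0,-1],[0,0,-50,-8,-1],[0,0,-100,-16,-1],[0,0,-150,-22,-1],[0,0,-194,-22,-1],[0,0,-194,-22,-1],[0,0,-194,-22,-1]]]' 15
python3 - <<'E'
from bench import r
from h import *
go([.440,.1117,.2],102.7)
E
```

```text
time: 20.25
ee_pos: [0.4754, -0.2468, 0.0173]
eef_rot: [0.762, 0.648, 0.0, 0.001]
ft_force: [0.2, 0.0, 0.5]
width: 0.0872
grip_force: 0.0
time: 21.45
ee_pos: [0.4748, -0.247, 0.2107]
eef_rot: [0.625, 0.781, -0.0, 0.001]
ft_force: [0.0, -1.0, -1.2]
width: 0.0031
grip_force: 0.0
t 21.45 tcp [ 0.4748 -0.247   0.2107] head 102.68296409526741 shift [357.6  44.8  10.2] turn -0.0
```

The grip closed on nothing, so I'll look.

```bash
python3 -m crank '[[[0,0,0,0,1],[0,0,0,0,1],[0,0,0,0,1],[0,0,0,0,1],[0,0,0,0,1],[0,0,0,0,1]]]' 15
python3 - <<'E'
from bench import r
from h import *
c=r.camera("wrist"); cv2.imwrite("pics/w9.png",c["image"][:,:,::-1]); print(proj(c,[.4755,-.2455,.036]))
E
```

```text
time: 22.05
ee_pos: [0.4744, -0.2467, 0.2098]
eef_rot: [0.624, 0.781, 0.0, -0.0]
ft_force: [-0.4, -0.4, 0.1]
width: 0.0428
grip_force: 0.0
[[314.1432 164.9909]]
```

View pics/w9.png

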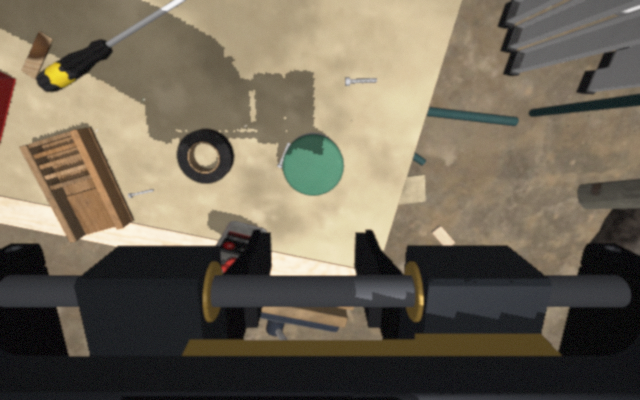

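The tin is still upright at (313,164). The grip was just too high on the lid, so I'll go 10 mm lower and grip harder.

```bash
python3 -m crank '[[[1,1,0,8,1],[1,1,0,16,1],[1,1,0,22,1],[1,1,0,22,1],[1,1,0,22,1],[1,1,50,22,1],[1,1,100,22,1],[1,1,150,22,1],[1,1,185,22,1],[1,1,200,22,1],[1,1,204,22,1],[1,1,204,22,1],[1,1,204,22,1]]]' 20 && python3 -m crank '[[[0,0,0,0,-1],[0,0,0,0,-1],[0,0,0,0,-1],[0,0,0,0,-1],[0,0,0,0,-1],[0,0,0,0,-1],[0,0,0,0,-1],[0,0,0,0,-1]]]' 20
```

```text
time: 23.4
ee_pos: [0.4765, -0.2462, 0.0078]
eef_rot: [0.762, 0.648, 0.0, 0.001]
ft_force: [0.6, 0.1, 0.2]
width: 0.0871
grip_force: 0.0
time: 24.2
ee_pos: [0.4752, -0.2455, 0.0059]
eef_rot: [0.762, 0.648, -0.0, -0.0]
ft_force: [0.5, -0.6, -0.4]
width: 0.031
grip_force: 0.0
```

```bash
cat >> h.py <<'E'
def tin(n,z=.036):
    from bench import r
    c=r.camera(n); h=cv2.cvtColor(c["image"],cv2.COLOR_RGB2HSV)
    m=((h[...,0]>65)&(h[...,0]<95)&(h[...,1]>90)&(h[...,2]>50)).astype(np.uint8)
    m=cv2.morphologyEx(m,cv2.MORPH_CLOSE,np.ones((5,5)))
    for k in cv2.findContours(m,0,2)[0]:
        if cv2.contourArea(k)>100:
            (u,v),q=cv2.minEnclosingCircle(k); print(n,(round(u,1),round(v,1)),round(q,1),cv2.contourArea(k),onz(c,(u,v),z)[0])
E
python3 - <<'E'
from h import *
for n in("wrist","top","scene"): tin(n)
go([0,0,0])
E
```

```text
wrist (312.5, 246.0) 62.0 6816.0 [ 0.4746 -0.2443  0.036 ]
top (112.6, 108.9) 8.1 132.5 [0.7046 0.4709 0.036 ]
t 24.35 tcp [ 0.4752 -0.2455  0.0059] head 80.7121468253173 shift [ 165.6 -508.6    5.9] turn None
```

Run:
```python
from bench import r
from h import *
c=r.camera("wrist"); cv2.imwrite("pics/w10.png",c["image"][:,:,::-1]); s=r.read_state(); print(s["width"],s["grip_force"],s["ee_pos"],c["eye"],proj(c,[s["ee_pos"],s["ee_pos"]+[0,0,.019]]))
```

```text
0.014719781696088318 0.0 [ 0.4752 -0.2455  0.006 ] [ 0.4873 -0.1669  0.2008] [[313.7911 226.1073]
 [313.9025 239.1142]]
```

View pics/w10.png

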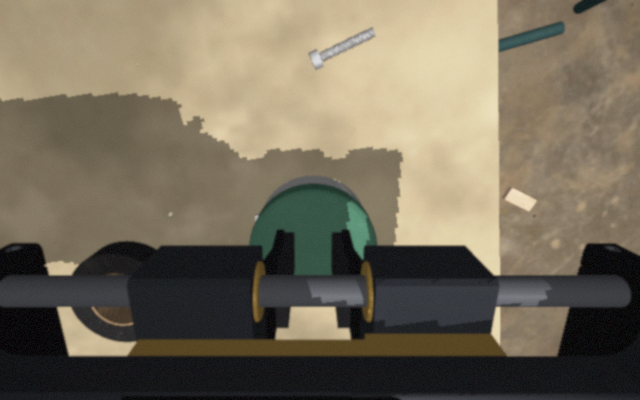

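Here the fingers look like they are above the lid, although the reported TCP is 6 mm above the bench. The white pot also closed to its 40 mm cap rather than its 44 mm body. So the real fingertips seem to be roughly 25 to 30 mm above the reported TCP. I'll open and feel downward in small steps, watching the force.

```bash
python3 -m crank '[[[0,0,0,0,1],[0,0,0,0,1],[0,0,0,0,1],[0,0,0,0,1],[0,0,0,0,1],[0,0,0,0,1],[0,0,0,0,1],[0,0,0,0,1],[0,0,0,0,1],[0,0,0,0,1],[0,0,0,0,1],[0,0,2,0,1],[0,0,4,0,1],[0,0,4,0,1],[0,0,4,0,1]]]' 20; python3 -m crank '[[[0,0,2,0,1],[0,0,4,0,1],[0,0,4,0,1],[0,0,4,0,1]]]'
python3 - <<'E'
from h import *
tin("wrist"); tin("wrist",0)
E
```

```text
time: 25.9
ee_pos: [0.4751, -0.2455, 0.0019]
eef_rot: [0.762, 0.648, -0.0, -0.0]
ft_force: [0.4, -0.3, -0.4]
width: 0.0875
grip_force: 0.0
time: 26.3
ee_pos: [0.4751, -0.2455, -0.0021]
eef_rot: [0.762, 0.648, -0.0, -0.0]
ft_force: [-0.1, 0.8, 0.9]
width: 0.0867
grip_force: 0.0
wrist (313.5, 307.5) 26.5 199.5 [ 0.47   -0.2756  0.036 ]
wrist (312.7, 252.9) 65.1 8862.0 [ 0.4747 -0.2443  0.036 ]
wrist (313.5, 307.5) 24.5 176.5 [ 0.4661 -0.3006  0.    ]
wrist (312.7, 253.1) 64.9 8906.0 [ 0.4718 -0.2622  0.    ]
```

TCP reads below the bench with no contact, which confirms the offset. I'll keep going down.

```bash
for i in 1; do python3 -m crank '[[[0,0,2,0,1],[0,0,4,0,1],[0,0,4,0,1]]]'; done; python3 -m crank '[[[0,0,2,0,1],[0,0,4,0,1],[0,0,4,0,1]]]' | sed -n '2p;4p'; python3 -m crank '[[[0,0,0,0,-1],[0,0,0,0,-1],[0,0,0,0,-1],[0,0,0,0,-1],[0,0,0,0,-1]]]' 20
```

```text
time: 26.7
ee_pos: [0.4749, -0.2454, -0.0064]
eef_rot: [0.762, 0.648, -0.0, -0.0]
ft_force: [-0.0, -0.4, -0.3]
width: 0.0873
grip_force: 0.0
ee_pos: [0.475, -0.2454, -0.0104]
ft_force: [0.3, -0.4, -1.3]
time: 27.5
ee_pos: [0.4752, -0.2456, -0.01]
eef_rot: [0.762, 0.648, 0.0, 0.0]
ft_force: [-0.7, -0.2, 0.1]
width: 0.0673
grip_force: 20.0
```

Gripped: 67 mm width and 20 N. Lift, turn back and carry to the green lane.

```bash
python3 -m crank '[[[0,0,-40,0,-1],[0,0,-80,-6,-1],[0,0,-120,-14,-1],[0,0,-160,-22,-1],[0,0,-195,-22,-1],[0,0,-195,-22,-1],[0,0,-195,-22,-1]]]' 20;  python3 - <<'E'
from h import *
u=np.array([.9755,.22]); o=np.array([.469,.118]); p=o-.038*u; print(p); go([*p,.2],102.7)
E
```

```text
time: 28.2
ee_pos: [0.4752, -0.2457, 0.1851]
eef_rot: [0.625, 0.781, -0.0, 0.0]
ft_force: [-0.1, 0.3, -1.3]
width: 0.0673
grip_force: 20.0
[0.4319 0.1096]
t 28.2 tcp [ 0.4752 -0.2457  0.1851] head 102.67635417148585 shift [356.2  35.8 -15.3] turn -0.0
```

```bash
python3 -m crank '[[[45,4,-15,0,-1],[90,9,-15,0,-1],[135,14,-15,0,-1],[180,18,-15,0,-1],[225,23,-15,0,-1],[270,28,-15,0,-1],[315,32,-15,0,-1],[350,36,-15,0,-1],[356,36,-15,0,-1],[356,36,20,0,-1],[356,36,50,0,-1],[356,36,80,0,-1],[356,36,80,0,-1],[356,36,80,0,-1]]]' 20;  python3 - <<'E'
from h import *
go([.4319,.1096,.047],102.7); tin("top",.14)
E
```

```text
time: 29.6
ee_pos: [0.4313, 0.1099, 0.1049]
eef_rot: [0.624, 0.781, -0.0, -0.001]
ft_force: [0.5, -0.7, -0.5]
width: 0.0673
grip_force: 20.0
t 29.6 tcp [0.4313 0.1099 0.1049] head 102.74655715116701 shift [-0.5  0.6 57.9] turn 0.0
top (113.1, 108.8) 7.8 110.5 [0.6687 0.4166 0.14  ]
```

```bash
python3 -m crank '[[[0,0,20,0,-1],[0,0,40,0,-1],[0,0,50,0,-1],[0,0,56,0,-1],[0,0,56,0,-1],[0,0,56,0,-1]]]' 20
```

```text
time: 30.25
ee_pos: [0.4326, 0.1098, 0.0498]
eef_rot: [0.624, 0.781, 0.0, 0.0]
ft_force: [0.7, 0.1, -1.7]
width: 0.0675
grip_force: 20.0
```

```bash
python3 -m crank '[[[0,0,3,0,-1],[0,0,3,0,-1],[0,0,3,0,1],[0,0,3,0,1],[0,0,3,0,1],[0,0,3,0,1],[0,0,3,0,1],[0,0,3,0,1],[0,0,-10,0,1],[0,0,-40,0,1],[0,0,-80,0,1],[0,0,-120,0,1],[0,0,-160,0,1],[-50,0,-190,0,1],[-100,0,-190,0,1],[-150,0,-190,0,1],[-200,0,-190,0,1],[-250,0,-190,0,1],[-300,0,-190,0,1],[-300,0,-190,0,1]]]' 20
python3 - <<'E'
from bench import r
from h import *
def lane(o): 
    u=np.array([.9755,.22]); n=np.array([-.22,.9755]); return lambda p:(np.dot(p[:2]-o,u),np.dot(p[:2]-o,n))
c=r.camera("top"); h=cv2.cvtColor(c["image"],cv2.COLOR_RGB2HSV)
def blob(m,box,z,o,nm):
    x0,y0,x1,y1=box; q=np.zeros(m.shape,np.uint8); q[y0:y1,x0:x1]=m[y0:y1,x0:x1]
    q=cv2.morphologyEx(q,cv2.MORPH_OPEN,cv2.getStructuringElement(2,(9,9)))
    for k in cv2.findContours(q,0,2)[0]:
        (u,v),a=cv2.minEnclosingCircle(k); p=onz(c,(u,v),z)[0]; print(nm,(u,v),"diam",2*a/K(c)*(c["eye"][2]-z),"lane",np.round(lane(np.array(o))(p),4))
blob(((h[...,0]<8)|(h[...,0]>172))&(h[...,1]>150)&(h[...,2]>90),(270,150,335,240),.13,(.4886,.0202),"red")
blob((h[...,1]<40)&(h[...,2]>150),(180,155,250,250),.125,(.4498,.2163),"white")
blob((h[...,0]>60)&(h[...,0]<95)&(h[...,1]>80),(215,145,300,245),.077,(.469,.118),"green")
print("bystanders"); blob(((h[...,0]<8)|(h[...,0]>172))&(h[...,1]>150),(455,205,480,245),.12,(0,0),"can")
E
```

```text
time: 32.25
ee_pos: [0.4975, -0.1895, 0.2386]
eef_rot: [0.628, 0.779, 0.0, -0.001]
ft_force: [0.6, -0.5, 0.6]
width: 0.0871
grip_force: 0.0
red (295.6351318359375, 187.8783721923828) diam 0.042667877602289433 lane [0.0034 0.0003]
red (290.5, 168.5) diam 0.037325404062000335 lane [0.0469 0.0017]
white (198.32827758789062, 186.8030242919922) diam 0.03751351537201053 lane [0.0498 0.0042]
green (253.5, 189.5) diam 0.06490210106295301 lane [ 0.0284 -0.0036]
bystanders
```

Correcting for the caps' lean on the slope, the lane x positions are grey about 37 mm, red −7, white +40 and tin +25. All are within the limits, with lateral offsets under 5 mm, so I'm handing in.

```bash
python3 -c "
from bench import r
print(r.close_job())"
```

```text
the job is handed in; nothing more can be done
None
```

The job is handed in: by my last top-view measurement, grey then red stand at the red lane's stop, and the white pot and green tin at theirs, all within the limits; the oil can and tape reel were not touched as far as I know, though I did not re-measure them at the end, and the verdict was not shown.

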